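# Sort the incoming blood-tube racks into the department trays

## Robot

A 6-joint arm with a two-finger parallel gripper is mounted at the origin on the work surface. World frame = base frame: x ahead of the robot, y to its left, z up, the work surface at z = 0. Lengths are in mm, angles in degrees, forces in N, time in s.
With the tool pointing down it reaches from about 350 to 850 mm from the base axis. Payload 8.1 kg.
Tool frame: the origin (TCP) lies at the very end of the fingers, on their centre line; the grasp point (between the pads) lies 19 mm behind it (r.grip_point_offset is the distance from the TCP to the grasp point, in mm); z points along the fingers, y is the line along which they close (so a half turn about z gives the same grasp; the last joint's range is limited). The gripper opens to 85 mm and grips with 20 to 120 N. Pads are 22 mm wide; open, the fingers measure 114 mm over their backs; the gripper's body (76 mm by 85 mm) begins 54 mm behind the grasp point. The pads swing forward as they close: fully open they stand 13 mm farther back than shut.
Start: joints at [-78.747, 7.471, 85.268, -0, 87.261, -4.893], TCP at [166.871, -576.333, 231.292] pointing down, gripper open.
Joint ranges: [-169.43, 169.43], [-51.17, 129.36], [1.28, 143.12], [-76.62, 256.62], [0, 156.53], [-152.29, 152.29]. Speed limits (degrees/s): [136.94, 136.94, 159.86, 180, 180, 180].

## Interface

Orientations are given as [roll, pitch, yaw] about the fixed x, y, z axes, in that order (R = Rz(yaw) Ry(pitch) Rx(roll)).
In Python, from bench import status, eyes, r gives the robot as it stands.
- The arm moves only by the shell command python3 -m handwheel 'ROWS' [FORCE]. ROWS is a JSON object whose one key "series" holds a list that holds one entry, the list of rows, each a list of 7 numbers: the shift along the tool's x, y, z in cm, then the turn, a rotation vector about the tool's x, y, z in rad, then the opening, from 0 (shut) to 1 (fully open). In form: {"series": [[[tx, ty, tz, rx, ry, rz, claw], ...]]}. A call has 1 to 12 rows; each row is the pose to reach, as a shift and turn from the pose commanded when the call began, along the tool's axes at that moment; what a row does not reach only later rows make up. A row lasts 1/8 s, in which the tool goes at most 62.5 mm and 10.7 degrees, less where a joint would pass 70% of its speed; a pose out of reach is approached as far as the arm can. A call with a gripper value outside its range is refused whole. The fingers move at their own pace and stop on an object; FORCE is the grip in N (left out, the last holds). Time passes only in rows, so rows that repeat a pose let the fingers close. It gives the time, the measured TCP pose, the force, the opening and the grip force at its end, in the units of the state.
- status.sense(): the state, without advancing time (a new reading comes with each control period).
- eyes.snapshot(name): name is "side" or "top" or "wrist"; returns a dict with "img" (384x512x3 uint8, red, green, blue), "mtx" (3x3 intrinsics, pixels), "k1" (the pictures are not rectified: a ray, as slopes to the right and down, at radius r is drawn at 1 + k1 r^2 times it, then the intrinsics apply), "R" (3x3) and "t" (3): a world point X has camera coordinates R X + t. Camera axes: x right, y down, z forward; pixel columns grow to the right and rows downward; lengths in mm; the calibration is good to about 2 mm. A picture is of the moment at which its call begins. There is no depth.
- r.hand_in(): hands the job in; it is judged then, once.
The state is a dict: "time": time; "joint_pos": joint angles; "qd": joint speeds; "joint_efforts": joint torques, N m; "tool_pos": TCP position; "tcp_rot": TCP orientation; "ft_force": force on the tool from outside, world axes, zero at the start; "wrist_torque": the same for the moment, N m; "finger_gap": finger opening in mm; "grip_force": force on a finger pad.
Only numpy, scipy, OpenCV 4.12 (cv2) and the standard library are available. Lean on these libraries where they do the work, as an engineer would, in place of code of your own. Each camera call takes 0.05 s, during which the arm holds its last target. There are 200 camera calls.

## Task

The morning's blood samples are in: carry each rack of capped tubes to the tray of the same colour as its caps. Keep the racks upright and set each down, without dropping it, so that it sits flat on the tray floor inside the rim; leave the empty rack and the specimen pot where they stand.

Things in the scene. Friction and masses are not known exactly. Their poses are not given: they have to be found in the camera images.
- rack_red: loose white tube rack with eight fixed upright tubes with RED caps (2 rows of 4), 150 g: 85 mm long (its x), 45 mm wide (its y), 56 mm high (its z, up); cap tops at 82 mm. Origin: centre of the underside. Same after a half turn. Grip at mid-length across the 45 mm width, on the solid top deck, 34 to 56 mm above the underside.
- rack_blue: loose white tube rack with eight fixed upright tubes with BLUE caps (2 rows of 4), 150 g: 85 mm long (its x), 45 mm wide (its y), 56 mm high (its z, up); cap tops at 82 mm. Origin: centre of the underside. Same after a half turn. Grip at mid-length across the 45 mm width, on the solid top deck, 34 to 56 mm above the underside.
- rack_yellow: loose white tube rack with eight fixed upright tubes with YELLOW caps (2 rows of 4), 150 g: 85 mm long (its x), 45 mm wide (its y), 56 mm high (its z, up); cap tops at 82 mm. Origin: centre of the underside. Same after a half turn. Grip at mid-length across the 45 mm width, on the solid top deck, 34 to 56 mm above the underside.
- rack_green: loose white tube rack with eight fixed upright tubes with GREEN caps (2 rows of 4), 150 g: 85 mm long (its x), 45 mm wide (its y), 56 mm high (its z, up); cap tops at 82 mm. Origin: centre of the underside. Same after a half turn. Grip at mid-length across the 45 mm width, on the solid top deck, 34 to 56 mm above the underside.
- tray_red: RED shallow open plastic tray, fixed to the bench. 125 mm (its x) x 85 mm (its y) outside (133 x 93 mm over the rolled rim), 117 x 77 mm inside, floor 4 mm above the bench, rim 14 mm above the bench. A rack fits in lengthways, along the tray's x, either way round. Origin: centre of the underside, on the bench; z up.
- tray_blue: BLUE shallow open plastic tray, fixed to the bench. 125 mm (its x) x 85 mm (its y) outside (133 x 93 mm over the rolled rim), 117 x 77 mm inside, floor 4 mm above the bench, rim 14 mm above the bench. A rack fits in lengthways, along the tray's x, either way round. Origin: centre of the underside, on the bench; z up.
- tray_yellow: YELLOW shallow open plastic tray, fixed to the bench. 125 mm (its x) x 85 mm (its y) outside (133 x 93 mm over the rolled rim), 117 x 77 mm inside, floor 4 mm above the bench, rim 14 mm above the bench. A rack fits in lengthways, along the tray's x, either way round. Origin: centre of the underside, on the bench; z up.
- tray_green: GREEN shallow open plastic tray, fixed to the bench. 125 mm (its x) x 85 mm (its y) outside (133 x 93 mm over the rolled rim), 117 x 77 mm inside, floor 4 mm above the bench, rim 14 mm above the bench. A rack fits in lengthways, along the tray's x, either way round. Origin: centre of the underside, on the bench; z up.
- rack_empty: loose white tube rack of the same size (85 x 45 x 56 mm) with eight empty holes and no tubes; stays where it is. Origin: centre of the underside.
- specimen_pot: loose round specimen pot with a white screw lid, 52 mm across and 66 mm high; stays where it is. Origin: centre of the underside.

How it is judged (in metres and radians):
At the end, for the whole second after the job is handed in: Each rack of tubes stands in the tray of its cap colour: centre within 25 mm of the tray centre, underside under 9 mm above the bench, upright within 0.08 rad, at rest. The empty rack and the pot stand upright (0.1 rad) within 30 mm of where they were (horizontal distance between rack_red and tray_red below 0.025 m and z of rack_red in the frame of tray_red below 0.009 m and angle between each of rack_red, rack_blue, rack_yellow, rack_green's own z axis and vertical below 0.08 rad and linear speed of each of rack_red, rack_blue, rack_yellow, rack_green below 0.02 m/s and angular speed of each of rack_red, rack_blue, rack_yellow, rack_green below 0.2 rad/s and horizontal distance between rack_blue and tray_blue below 0.025 m and z of rack_blue in the frame of tray_blue below 0.009 m and horizontal distance between rack_yellow and tray_yellow below 0.025 m and z of rack_yellow in the frame of tray_yellow below 0.009 m and horizontal distance between rack_green and tray_green below 0.025 m and z of rack_green in the frame of tray_green below 0.009 m and distance of each of rack_empty, specimen_pot from where it was at the start of the episode below 0.03 m and angle between each of rack_empty, specimen_pot's own z axis and vertical below 0.1 rad); the robot touches nothing.
It fails at once if a rack of tubes is tipped more than 30 degrees (angle between any of rack_red, rack_blue, rack_yellow, rack_green's own z axis and vertical above 0.52 rad).
It fails at once if a rack of tubes is dropped or flung (moving at over 0.6 m/s with no finger on it: a fall of about 20 mm) ((linear speed of rack_red above 0.6 m/s and contact force between the fingers and rack_red below 0.05 N) or (linear speed of rack_blue above 0.6 m/s and contact force between the fingers and rack_blue below 0.05 N) or (linear speed of rack_yellow above 0.6 m/s and contact force between the fingers and rack_yellow below 0.05 N) or (linear speed of rack_green above 0.6 m/s and contact force between the fingers and rack_green below 0.05 N)).
It fails at once if the empty rack or the specimen pot is moved by more than 30 mm (distance of any of rack_empty, specimen_pot from where it was at the start of the episode above 0.03 m).
It also fails if it takes over 102 s, if anything falls off the work surface, if the arm or the gripper's body presses on something with over 40 N, if the wrist force passes 120 N, or if a joint passes its speed limit or range.

## Working session

There is one attempt and no reset: what is moved stays moved. The work goes in short steps, Python scripts to look and compute and a shell command to move; the robot and the scene stay as the last step left them, time stands still between calls to the robot, and variables do not carry over. Pictures are saved under pics/ and viewed, at most 14 in all, crops included, and the job is handed in when it is done.

```bash
mkdir -p pics; ls; python3 - <<'E'
from bench import status, eyes, r
import cv2, pickle
s=status.sense(); print({k:s[k] for k in ("time","tool_pos","tcp_rot","finger_gap")}, r.grip_point_offset)
d={}
for n in ("top","side"):
    d[n]=eyes.snapshot(n); cv2.imwrite(f"pics/{n}0.png",d[n]["img"][:,:,::-1])
    print(n,d[n]["mtx"],d[n]["k1"],d[n]["R"],d[n]["t"])
pickle.dump(d,open("d.pkl","wb"))
E
```

```text
pics
{'time': 0.0, 'tool_pos': array([ 166.7482185 , -575.78139045,  230.23550003]), 'tcp_rot': array([-1.79892232e+02, -7.90524513e-03,  1.61457793e+01]), 'finger_gap': 85.58828360147756} 18.700000000000003
top [[387.17722992   0.         258.1888604 ]
 [  0.         387.17722992 194.50025362]
 [  0.           0.           1.        ]] -0.09203807142129625 [[-0.00165201 -0.99996288  0.00845659]
 [-0.99786875  0.00109679 -0.06524387]
 [ 0.06523218 -0.00854635 -0.99783351]] [  3.7386624  549.1477455  955.27356355]
side [[360.81656341   0.         258.731735  ]
 [  0.         360.81656341 193.9136333 ]
 [  0.           0.           1.        ]] -0.09743321441420023 [[-0.97594872 -0.21791356 -0.0061462 ]
 [-0.15519716  0.71431367 -0.68240005]
 [ 0.15309454 -0.66503358 -0.73095307]] [538.75859526  86.18225853 918.30472807]
```

View pics/top0.png

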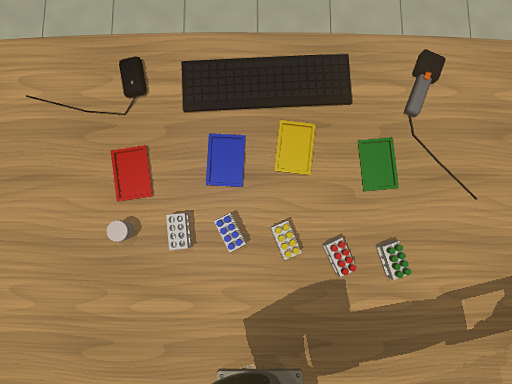

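View pics/side0.png

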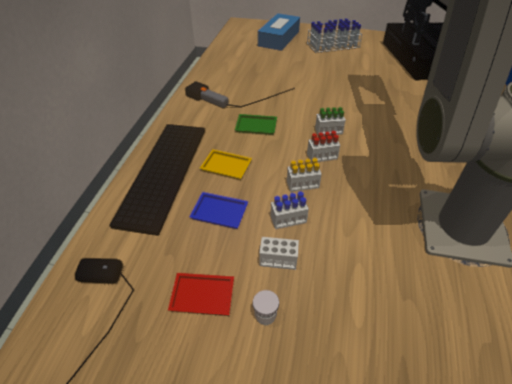

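The top view shows the caps at blue (230,232), yellow (286,240), red (340,257) and green (395,260). The trays are at red (132,173), blue (226,160), yellow (295,147) and green (378,164). The empty rack is at (178,231) and the pot at (118,231). The side view shows the same row, unobstructed.

```bash
cat > h.py <<'E'
import cv2, numpy as np
from bench import status, eyes, r
HUE={"red":[(0,8),(172,180)],"blue":[(108,130)],"yellow":[(20,33)],"green":[(50,80)]}
def world(c,px,z):
    u=cv2.undistortPoints(np.float64(px).reshape(-1,1,2),c["mtx"],np.array([c["k1"],0,0,0.])).reshape(-1,2)
    d=np.c_[u,np.ones(len(u))]@c["R"]; o=-c["R"].T@c["t"]
    return (o+d*((z-o[2])/d[:,2])[:,None])[:,:2]
def mask(img,col):
    h=cv2.cvtColor(img,cv2.COLOR_RGB2HSV); m=0
    for a,b in HUE[col]: m=m|cv2.inRange(h,(a,150,50),(b,255,255))
    return m
def rect(p):
    (c,(w,h),a)=cv2.minAreaRect(np.float32(p))
    if w<h: w,h,a=h,w,a+90
    return np.round([*c,w,h,(a+90)%180-90],1)
def find(c,col,capz=79):
    m=mask(c["img"],col); n,l,st,ce=cv2.connectedComponentsWithStats(m)
    ok=[i for i in range(1,n) if st[i,4]>10]
    big=max(ok,key=lambda i:st[i,4]); ys,xs=np.nonzero(l==big)
    tray=rect(world(c,np.c_[xs,ys],13))
    caps=np.vstack([np.c_[np.nonzero(l==i)[::-1]] for i in ok if i!=big])
    w=world(c,caps,capz); med=np.median(w,0)
    w=w[np.hypot(*(w-med).T)<60]
    return rect(w),w.mean(0).round(1),tray,len(w)
E
python3 - <<'E'
from h import *; import pickle
d=pickle.load(open("d.pkl","rb"))
for n in d:
    print(n, (-d[n]["R"].T@d[n]["t"]).round())
    for c in HUE: print(c,*find(d[n],c))
E
```

```text
top [486.  11. 989.]
red [ 396.1 -196.6   76.6   36.5   24.2] [ 395.4 -196.4] [605.8 328.2 132.7  93.5   8.6] 288
blue [456.4  72.7  72.2  33.4  26.5] [456.2  72.9] [638.6  86.9 131.1  91.8  -2.8] 215
yellow [438.3 -62.6  75.   33.6  22.4] [437.9 -62.5] [671.9 -90.5 133.5  94.   -6.5] 258
green [ 387.  -331.5   72.5   33.1   18.2] [ 386.1 -332.4] [ 628.5 -304.6  130.7   91.5    5.1] 198
side [399. 667. 733.]
red [ 396.  -193.    78.2   47.3   22.3] [ 397.1 -192.6] [607.7 327.4 133.2  94.1   8.4] 202
blue [454.6  78.8  68.6  13.8  26.1] [455.3  79.5] [640.6  87.3 128.7  90.4  -3. ] 64
yellow [438.2 -61.1  76.1  47.8  23.9] [438.4 -60.6] [673.5 -90.5 135.9 101.4  -6.7] 275
green [ 393.6 -329.9   52.3   22.5   13. ] [ 395.7 -327.3] [ 629.6 -301.3  125.9   85.1    3.8] 33
```

```bash
cat >> h.py <<'E'
def go(*wps):
    "tool-frame shift (cm) and turn (rad) from the present pose to each x,y,z,yaw"
    from scipy.spatial.transform import Rotation as Ro
    s=status.sense(); R0=Ro.from_euler("xyz",s["tcp_rot"],degrees=True); p=s["tool_pos"]
    print("t",round(s["time"],2),p.round(1),s["tcp_rot"].round(1),"gap",round(s["finger_gap"],1),"grip",np.round(s["grip_force"],1))
    for x,y,z,a in wps:
        t=R0.inv().apply(np.array([x,y,z])-p)/10; w=(R0.inv()*Ro.from_euler("xyz",[180,0,a],degrees=True)).as_rotvec()
        print(t.round(2).tolist(),w.round(3).tolist())
E
python3 -c "
from h import *; go((388,-331,150,19),(388,-331,25,19))"
```

```text
t 0.1 [ 166.8 -575.8  230.3] [-179.9   -0.    16.1] gap 85.3 grip 0.0
[28.06, -17.35, 8.07] [-0.002, -0.0, -0.05]
[28.06, -17.33, 20.57] [-0.002, -0.0, -0.05]
```

```bash
python3 -m handwheel '{"series": [[[3,-2,1,0,0,0,1],[8,-5,2,0,0,0,1],[13,-8,4,0,0,-0.02,1],[18,-11,6,0,0,-0.05,1],[23,-14,7,0,0,-0.05,1],[26,-16,8,0,0,-0.05,1],[28,-17.3,8,0,0,-0.05,1],[28,-17.3,8,0,0,-0.05,1],[28,-17.3,8,0,0,-0.05,1]]]}' 40
python3 - <<'E'
from h import *
c=eyes.snapshot("wrist"); cv2.imwrite("pics/w1.png",c["img"][:,:,::-1])
m=mask(c["img"],"green"); ys,xs=np.nonzero(m); w=world(c,np.c_[xs,ys],80); print(len(w),rect(w),w.mean(0))
go((388,-331,25,19))
E
```

```text
time: 1.23
tool_pos: [387.4, -332.6, 151.2]
tcp_rot: [-180.0, 0.0, 19.0]
ft_force: [-0.3, 0.1, 0.4]
finger_gap: 85.4
grip_force: 0.0
3160 [ 389.2 -333.3   76.8   34.6   18.6] [ 388.3019568 -333.1537544]
t 1.27 [ 387.2 -332.9  151.3] [180.   0.  19.] gap 85.6 grip 0.0
[0.14, -0.15, 12.63] [0.0, 0.0, -0.0]
```

View pics/w1.png

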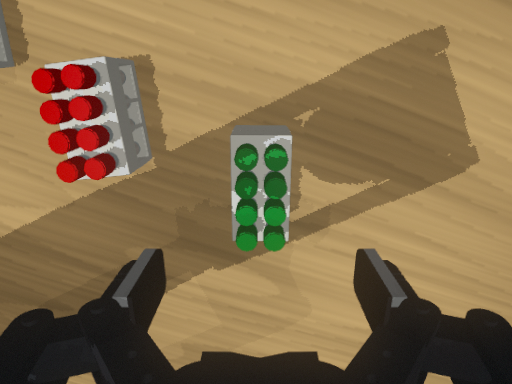

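The wrist view shows the green caps centred between the fingers (columns 235–290) and square to them. The position agrees with the top view to within 2 mm, so I'll descend and grip.

```bash
python3 -m handwheel '{"series": [[[0.1,0,2,0,0,0,1],[0.1,0,5,0,0,0,1],[0.1,0,8,0,0,0,1],[0.1,0,10.5,0,0,0,1],[0.1,0,12,0,0,0,1],[0.1,0,12.6,0,0,0,1],[0.1,0,12.6,0,0,0,1],[0.1,0,12.6,0,0,0,0.4],[0.1,0,12.6,0,0,0,0.3],[0.1,0,12.6,0,0,0,0.3],[0.1,0,12.6,0,0,0,0.3],[0.1,0,12.6,0,0,0,0.3]]]}' 40
python3 -c "
from h import *; go((628.5,-303.5,160,5),(628.5,-303.5,31,5))"
```

```text
time: 2.78
tool_pos: [389.3, -332.6, 26.2]
tcp_rot: [179.9, -0.0, 19.0]
ft_force: [-0.2, 0.4, 6.7]
finger_gap: 44.1
grip_force: 42.0
t 2.77 [ 389.3 -332.6   26.2] [179.9  -0.   19. ] gap 44.1 grip 42.0
[23.57, 5.07, -13.35] [0.001, -0.001, 0.245]
[23.56, 5.05, -0.45] [0.001, -0.001, 0.245]
```

```bash
python3 -m handwheel '{"series": [[[0,0,-1,0,0,0,0.3],[0,0,-3,0,0,0,0.3],[1,0,-5,0,0,0,0.3],[4,1,-6,0,0,0.05,0.3],[8,2,-6,0,0,0.1,0.3],[12,3,-6,0,0,0.15,0.3],[16,4,-6,0,0,0.2,0.3],[20,4.5,-6,0,0,0.245,0.3],[22.5,5,-6,0,0,0.245,0.3],[23.6,5.1,-6,0,0,0.245,0.3],[23.6,5.1,-6,0,0,0.245,0.3],[23.6,5.1,-6,0,0,0.245,0.3]]]}'
python3 - <<'E'
from h import *
c=eyes.snapshot("top"); print(*find(c,"green",79+64)); cv2.imwrite("pics/t2.png",c["img"][:,:,::-1])
go((628.5,-303.5,31,5))
E
```

```text
time: 4.28
tool_pos: [627.3, -303.5, 85.1]
tcp_rot: [-180.0, 0.1, 4.9]
ft_force: [0.1, -0.3, -2.5]
finger_gap: 44.5
grip_force: 41.2
[ 665.5 -285.3   23.1    4.6  -89.5] [ 665.2 -285.1] [ 659.  -266.7  103.8   49.1  -29.2] 19
t 4.33 [ 627.4 -303.7   85.3] [-180.     0.     4.9] gap 44.8 grip 41.2
[0.12, -0.01, 5.43] [-0.0, 0.001, -0.001]
```

View pics/t2.png

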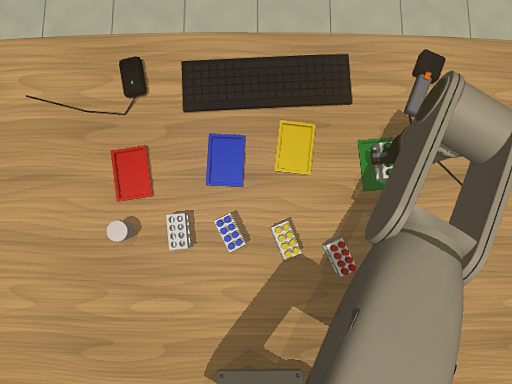

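The arm hides part of the top view, but the rack is held over the green tray at (378,164). I'll lower it gently.

```bash
python3 -m handwheel '{"series": [[[0.1,0,1.5,0,0,0,0.3],[0.1,0,3,0,0,0,0.3],[0.1,0,4.2,0,0,0,0.3],[0.1,0,4.8,0,0,0,0.3],[0.1,0,5.2,0,0,0,0.3],[0.1,0,5.4,0,0,0,0.3],[0.1,0,5.45,0,0,0,0.3],[0.1,0,5.45,0,0,0,0.3]]]}'
```

```text
time: 5.32
tool_pos: [629.7, -303.4, 31.3]
tcp_rot: [180.0, -0.0, 5.0]
ft_force: [-0.3, 0.6, -1.6]
finger_gap: 44.3
grip_force: 41.2
```

```bash
python3 -m handwheel '{"series": [[[0,0,0.05,0,0,0,0.3],[0,0,0.1,0,0,0,0.3],[0,0,0.1,0,0,0,0.45],[0,0,0.1,0,0,0,0.55],[0,0,0.1,0,0,0,0.7],[0,0,0.1,0,0,0,1],[0,0,0.1,0,0,0,1],[0,0,0.1,0,0,0,1],[0,0,-2,0,0,0,1],[0,0,-5,0,0,0,1],[0,0,-9,0,0,0,1],[0,0,-13,0,0,0,1]]]}'
python3 -c "
from h import *; go((396,-195.5,150,23.5))"
```

```text
time: 6.82
tool_pos: [629.6, -303.3, 163.9]
tcp_rot: [180.0, -0.1, 5.0]
ft_force: [1.0, -0.4, 0.4]
finger_gap: 85.3
grip_force: 0.0
t 6.83 [ 629.6 -303.3  163.9] [ 1.8e+02 -1.0e-01  5.0e+00] gap 85.3 grip 0.0
[-22.34, -12.77, 1.35] [0.001, -0.001, -0.323]
```

```bash
python3 -m handwheel '{"series": [[[-2,-1,0,0,0,0,1],[-6,-3,0,0,0,-0.1,1],[-11,-6,0,0,0,-0.2,1],[-15.5,-9,0,0,0,-0.3,1],[-19.5,-11.5,0.5,0,0,-0.323,1],[-22,-12.7,1,0,0,-0.323,1],[-22.3,-12.8,1.4,0,0,-0.323,1],[-22.3,-12.8,1.4,0,0,-0.323,1]]]}'
python3 - <<'E'
from h import *
c=eyes.snapshot("wrist"); m=mask(c["img"],"red"); n,l,st,ce=cv2.connectedComponentsWithStats(m)
ys,xs=np.nonzero(m); w=world(c,np.c_[xs,ys],80); print(len(w),rect(w),w.mean(0))
c=eyes.snapshot("side"); cv2.imwrite("pics/s3.png",c["img"][60:260,150:420,::-1].repeat(2,0).repeat(2,1))
go((396.5,-196,26,23.5))
E
```

```text
time: 7.82
tool_pos: [396.9, -195.5, 147.8]
tcp_rot: [179.9, -0.1, 23.5]
ft_force: [-0.2, 1.2, 0.6]
finger_gap: 85.5
grip_force: 0.0
3992 [ 398.3 -197.6   78.4   35.5   25. ] [ 399.35083517 -197.42384214]
t 7.92 [ 397.2 -195.6  147.7] [179.9  -0.   23.5] gap 85.4 grip 0.0
[-0.09, -0.01, 12.17] [0.001, -0.001, -0.0]
```

View pics/s3.png

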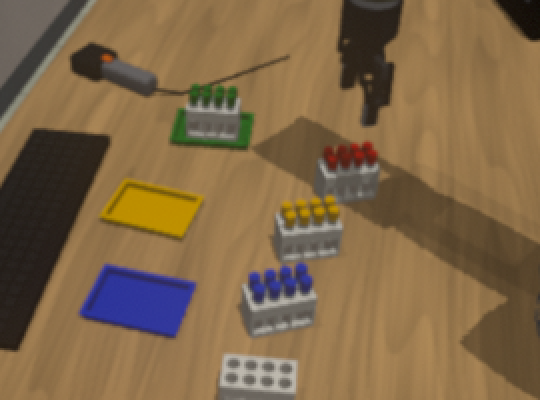

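Green sits flat in its tray, at about (213,115) in the crop. Red comes next.

```bash
python3 -m handwheel '{"series": [[[0,0.1,2,0,0,-0.01,1],[0,0.1,5,0,0,-0.01,1],[0,0.1,8,0,0,-0.01,1],[0,0.1,10.5,0,0,-0.01,1],[0,0.1,11.7,0,0,-0.01,1],[0,0.1,12.2,0,0,-0.01,1],[0,0.1,12.2,0,0,-0.01,1],[0,0.1,12.2,0,0,-0.01,0.4],[0,0.1,12.2,0,0,-0.01,0.3],[0,0.1,12.2,0,0,-0.01,0.3],[0,0.1,12.2,0,0,-0.01,0.3],[0,0.1,12.2,0,0,-0.01,0.3]]]}'
python3 -c "
from h import *; go((480,0,155,14),(606.5,328,155,8.5),(606.5,328,31,8.5))"
```

```text
time: 9.43
tool_pos: [397.3, -196.5, 25.7]
tcp_rot: [179.9, -0.1, 24.1]
ft_force: [0.3, 0.8, 5.5]
finger_gap: 44.5
grip_force: 41.9
t 9.43 [ 397.3 -196.5   25.7] [ 1.799e+02 -1.000e-01  2.410e+01] gap 44.5 grip 41.9
[15.57, -14.55, -12.94] [0.001, -0.001, 0.175]
[40.49, -39.35, -12.95] [0.001, -0.001, 0.271]
[40.48, -39.37, -0.55] [0.001, -0.001, 0.271]
```

```bash
python3 -m handwheel '{"series": [[[0,0,-1,0,0,0,0.3],[0,0,-3,0,0,0,0.3],[0,0,-6,0,0,0,0.3],[0,0,-9,0,0,0,0.3],[1,-1,-12,0,0,0.02,0.3],[3,-3,-13,0,0,0.05,0.3],[6,-6,-13,0,0,0.1,0.3],[9,-9,-13,0,0,0.15,0.3],[12,-12,-13,0,0,0.2,0.3],[15,-15,-13,0,0,0.25,0.3],[18,-18,-13,0,0,0.27,0.3],[21,-20.5,-13,0,0,0.27,0.3]]]}'
python3 -c "
from h import *; go((606.5,328,100,8.5),(606.5,328,31,8.5))"
```

```text
time: 10.92
tool_pos: [504.6, 78.4, 154.9]
tcp_rot: [-180.0, 0.0, 8.6]
ft_force: [0.2, -0.4, -1.9]
finger_gap: 44.6
grip_force: 41.2
t 10.93 [504.6  78.4 154.9] [-180.     0.     8.6] gap 44.6 grip 41.2
[13.81, -23.16, 5.49] [-0.0, 0.001, 0.002]
[13.81, -23.16, 12.39] [-0.0, 0.001, 0.002]
```

```bash
python3 -m handwheel '{"series": [[[2,-3,0,0,0,0,0.3],[4,-6.5,0,0,0,0,0.3],[6.5,-11,0,0,0,0,0.3],[9,-15,1,0,0,0,0.3],[11.5,-19.2,2.5,0,0,0,0.3],[13.3,-22,4,0,0,0,0.3],[13.8,-23.2,6,0,0,0,0.3],[13.8,-23.2,8.5,0,0,0,0.3],[13.8,-23.2,10.5,0,0,0,0.3],[13.8,-23.2,11.5,0,0,0,0.3],[13.8,-23.2,12,0,0,0,0.3],[13.8,-23.2,12.2,0,0,0,0.3]]]}'
python3 -c "
from h import *; go((606.5,328,30,8.5))"
```

```text
time: 12.42
tool_pos: [607.0, 326.9, 33.4]
tcp_rot: [-180.0, -0.1, 8.6]
ft_force: [-0.2, 0.5, -0.5]
finger_gap: 44.4
grip_force: 41.2
t 12.43 [607.  326.9  33.4] [-1.8e+02 -1.0e-01  8.6e+00] gap 44.4 grip 41.2
[-0.04, -0.12, 0.34] [-0.0, -0.001, 0.001]
```

```bash
python3 -m handwheel '{"series": [[[0,-0.1,0.15,0,0,0,0.3],[0,-0.1,0.3,0,0,0,0.3],[0,-0.1,0.35,0,0,0,0.3],[0,-0.1,0.35,0,0,0,0.45],[0,-0.1,0.35,0,0,0,0.6],[0,-0.1,0.35,0,0,0,1],[0,-0.1,0.35,0,0,0,1],[0,-0.1,0.35,0,0,0,1],[0,0,-2,0,0,0,1],[0,0,-5,0,0,0,1],[0,0,-9,0,0,0,1],[0,0,-12,0,0,0,1]]]}'
python3 -c "
from h import *; go((456.5,74,150,26.5))"
```

```text
time: 13.92
tool_pos: [607.6, 327.2, 157.3]
tcp_rot: [-179.9, -0.2, 8.6]
ft_force: [0.2, 0.1, -0.2]
finger_gap: 85.4
grip_force: 0.0
t 13.93 [607.6 327.2 157.3] [-179.9   -0.2    8.6] gap 85.4 grip 0.0
[-18.72, 22.78, 0.64] [-0.0, -0.004, -0.313]
```

```bash
python3 -m handwheel '{"series": [[[-2,2,0,0,0,0,1],[-5,6,0,0,0,-0.1,1],[-8,10,0,0,0,-0.2,1],[-11,14,0,0,0,-0.3,1],[-14,18,0,0,0,-0.31,1],[-17,21,0.5,0,0,-0.31,1],[-18.5,22.6,0.6,0,0,-0.31,1],[-18.7,22.8,0.6,0,0,-0.31,1],[-18.7,22.8,0.6,0,0,-0.31,1]]]}'
python3 - <<'E'
from h import *
c=eyes.snapshot("wrist"); m=mask(c["img"],"blue"); n,l,st,ce=cv2.connectedComponentsWithStats(m)
for i in range(1,n):
    if st[i,4]>100: print(st[i],world(c,[ce[i]],80).round())
ys,xs=np.nonzero(m); w=world(c,np.c_[xs,ys],80); w=w[np.hypot(*(w-[456,75]).T)<55]; print(len(w),rect(w),w.mean(0))
c=eyes.snapshot("side"); cv2.imwrite("pics/s4.png",c["img"][60:360,150:420,::-1].repeat(2,0).repeat(2,1))
go((456.5,74,26,26.5))
E
```

```text
time: 15.05
tool_pos: [456.6, 73.8, 148.1]
tcp_rot: [180.0, -0.1, 26.3]
ft_force: [-0.3, 0.2, 0.9]
finger_gap: 85.2
grip_force: 0.0
[ 257    0  143   68 5253] [[578.  84.]]
[235 149  24  24 414] [[481.  94.]]
[ 266  149   23  104 1841] [[464.  64.]]
[236 177  23  52 825] [[454.  80.]]
[238 233  21  20 327] [[427.  67.]]
3411 [458.3  71.7  74.9  34.9  26.9] [459.78139651  71.62925266]
t 15.15 [456.5  74.1 147.5] [ 1.80e+02 -1.00e-01  2.64e+01] gap 85.2 grip 0.0
[-0.02, 0.01, 12.15] [0.0, -0.001, -0.002]
```

View pics/s4.png

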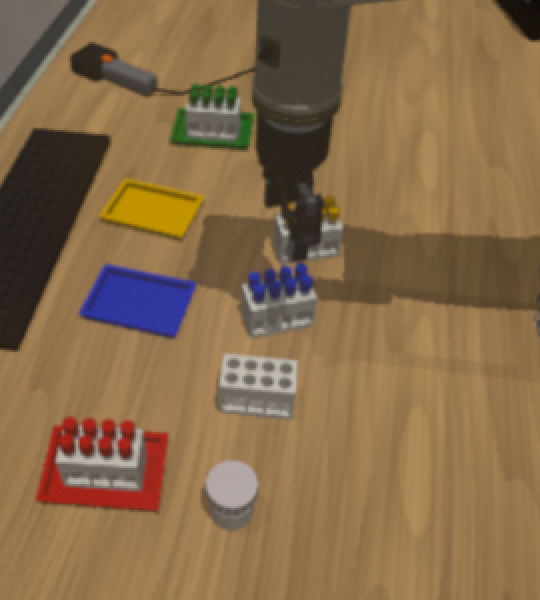

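Red sits in its tray at about (100,460) in the crop, and the empty rack and pot have not moved. Blue comes next.

```bash
python3 -m handwheel '{"series": [[[0,0.15,2,0,0,0,1],[0,0.15,5,0,0,0,1],[0,0.15,8,0,0,0,1],[0,0.15,10.5,0,0,0,1],[0,0.15,11.7,0,0,0,1],[0,0.15,12.2,0,0,0,1],[0,0.15,12.2,0,0,0,1],[0,0.15,12.2,0,0,0,0.4],[0,0.15,12.2,0,0,0,0.3],[0,0.15,12.2,0,0,0,0.3],[0,0.15,12.2,0,0,0,0.3],[0,0.15,12.2,0,0,0,0.3]]]}'
python3 -c "
from h import *; go((639.5,87,85,-3),(639.5,87,31,-3))"
```

```text
time: 16.65
tool_pos: [457.1, 72.1, 25.6]
tcp_rot: [180.0, -0.1, 26.3]
ft_force: [-0.4, -0.3, 5.8]
finger_gap: 44.4
grip_force: 42.0
t 16.65 [457.1  72.1  25.6] [ 1.80e+02 -1.00e-01  2.63e+01] gap 44.4 grip 42.0
[17.01, 6.76, -5.91] [0.0, -0.001, 0.512]
[17.01, 6.76, -0.51] [0.0, -0.001, 0.512]
```

```bash
python3 -m handwheel '{"series": [[[0,0,-1,0,0,0,0.3],[0,0,-3,0,0,0,0.3],[1,0.3,-5,0,0,0.05,0.3],[3,1,-6,0,0,0.12,0.3],[6,2.5,-6,0,0,0.2,0.3],[9,3.5,-6,0,0,0.3,0.3],[12,4.8,-6,0,0,0.4,0.3],[15,6,-6,0,0,0.5,0.3],[16.5,6.6,-6,0,0,0.512,0.3],[17,6.8,-5.5,0,0,0.512,0.3],[17,6.8,-4,0,0,0.512,0.3],[17,6.8,-2,0,0,0.512,0.3]]]}'
python3 -c "
from h import *; go((639.5,87,30,-3))"
```

```text
time: 18.15
tool_pos: [638.1, 86.6, 43.5]
tcp_rot: [180.0, 0.0, -3.0]
ft_force: [-0.3, -0.1, -2.9]
finger_gap: 44.8
grip_force: 41.3
t 18.15 [638.1  86.6  43.5] [180.   0.  -3.] gap 44.8 grip 41.3
[0.14, -0.04, 1.35] [0.0, 0.001, 0.0]
```

```bash
python3 -m handwheel '{"series": [[[0,0,0.6,0,0,0,0.3],[0,0,1.1,0,0,0,0.3],[0,0,1.4,0,0,0,0.3],[0,0,1.4,0,0,0,0.3],[0,0,1.4,0,0,0,0.3]]]}'
```

```text
time: 18.77
tool_pos: [639.4, 86.7, 31.4]
tcp_rot: [-180.0, -0.1, -3.0]
ft_force: [0.4, 0.4, -2.3]
finger_gap: 44.6
grip_force: 41.2
```

```bash
python3 -m handwheel '{"series": [[[0,0,0.1,0,0,0,0.3],[0,0,0.2,0,0,0,0.3],[0,0,0.2,0,0,0,0.45],[0,0,0.2,0,0,0,0.6],[0,0,0.2,0,0,0,1],[0,0,0.2,0,0,0,1],[0,0,0.2,0,0,0,1],[0,0,-2,0,0,0,1],[0,0,-5,0,0,0,1],[0,0,-9,0,0,0,1],[0,0,-12,0,0,0,1]]]}'
python3 -c "
from h import *; go((438.5,-62.5,150,23))"
```

```text
time: 20.15
tool_pos: [639.9, 86.7, 154.9]
tcp_rot: [-180.0, -0.2, -3.0]
ft_force: [0.9, -0.3, -0.2]
finger_gap: 85.6
grip_force: 0.0
t 20.15 [639.9  86.7 154.9] [-180.    -0.2   -3. ] gap 85.6 grip 0.0
[-19.34, 15.95, 0.42] [0.0, -0.004, -0.454]
```

```bash
python3 -m handwheel '{"series": [[[-2,1.5,0,0,0,-0.05,1],[-5,4,0,0,0,-0.15,1],[-8.5,7,0,0,0,-0.25,1],[-12,10,0,0,0,-0.35,1],[-15.5,13,0.2,0,0,-0.45,1],[-18.5,15.4,0.4,0,0,-0.454,1],[-19.3,15.9,0.5,0,0,-0.454,1],[-19.3,15.9,0.5,0,0,-0.454,1],[-19.3,15.9,0.5,0,0,-0.454,1]]]}'
python3 - <<'E'
from h import *
c=eyes.snapshot("wrist"); m=mask(c["img"],"yellow")
ys,xs=np.nonzero(m); w=world(c,np.c_[xs,ys],80); w=w[np.hypot(*(w-[438,-62]).T)<55]; print(len(w),rect(w),w.mean(0))
go((438.5,-62.5,26,23))
E
```

```text
time: 21.28
tool_pos: [438.9, -61.7, 146.6]
tcp_rot: [180.0, -0.1, 23.0]
ft_force: [0.4, -0.4, 0.1]
finger_gap: 85.4
grip_force: 0.0
4135 [440.2 -64.1  78.7  35.4  22.7] [441.21898587 -63.4490803 ]
t 21.32 [438.8 -61.6 146.3] [180.   -0.   23.1] gap 85.4 grip 0.0
[-0.07, 0.07, 12.03] [0.0, -0.001, 0.001]
```

```bash
python3 -m handwheel '{"series": [[[0,0.15,2,0,0,0,1],[0,0.15,5,0,0,0,1],[0,0.15,8,0,0,0,1],[0,0.15,10.5,0,0,0,1],[0,0.15,11.6,0,0,0,1],[0,0.15,12,0,0,0,1],[0,0.15,12,0,0,0,1],[0,0.15,12,0,0,0,0.4],[0,0.15,12,0,0,0,0.3],[0,0.15,12,0,0,0,0.3],[0,0.15,12,0,0,0,0.3],[0,0.15,12,0,0,0,0.3]]]}'
python3 -c "
from h import *; go((672.5,-90.5,85,-6.5),(672.5,-90.5,31,-6.5))"
```

```text
time: 22.82
tool_pos: [439.2, -63.7, 26.6]
tcp_rot: [179.9, -0.1, 23.0]
ft_force: [-1.1, -0.2, 5.8]
finger_gap: 44.1
grip_force: 42.0
t 22.82 [439.2 -63.7  26.6] [ 1.799e+02 -1.000e-01  2.300e+01] gap 44.1 grip 42.0
[20.44, 11.6, -5.81] [0.001, -0.001, 0.515]
[20.43, 11.59, -0.41] [0.001, -0.001, 0.515]
```

```bash
python3 -m handwheel '{"series": [[[0,0,-1,0,0,0,0.3],[0,0,-3,0,0,0,0.3],[1,0.6,-5,0,0,0.03,0.3],[4,2.3,-6,0,0,0.1,0.3],[7.5,4.2,-6,0,0,0.2,0.3],[11,6.2,-6,0,0,0.3,0.3],[14.5,8.2,-6,0,0,0.4,0.3],[18,10.2,-6,0,0,0.5,0.3],[20,11.3,-6,0,0,0.515,0.3],[20.4,11.6,-5.5,0,0,0.515,0.3],[20.4,11.6,-4,0,0,0.515,0.3],[20.4,11.6,-2,0,0,0.515,0.3]]]}'
python3 -m handwheel '{"series": [[[0,0,0.6,0,0,0,0.3],[0,0,1.1,0,0,0,0.3],[0,0,1.4,0,0,0,0.3],[0,0,1.4,0,0,0,0.3],[0,0,1.4,0,0,0,0.3]]]}'
```

```text
time: 24.32
tool_pos: [670.6, -90.3, 44.5]
tcp_rot: [-180.0, 0.0, -6.5]
ft_force: [-1.0, -0.2, -1.2]
finger_gap: 44.3
grip_force: 41.1
time: 24.95
tool_pos: [672.0, -90.5, 32.4]
tcp_rot: [180.0, -0.1, -6.5]
ft_force: [0.3, -0.1, -2.1]
finger_gap: 44.5
grip_force: 41.1
```

```bash
python3 -m handwheel '{"series": [[[0,0,0.1,0,0,0,0.3],[0,0,0.2,0,0,0,0.3],[0,0,0.2,0,0,0,0.45],[0,0,0.2,0,0,0,0.6],[0,0,0.2,0,0,0,1],[0,0,0.2,0,0,0,1],[0,0,0.2,0,0,0,1],[0,0,-2,0,0,0,1],[0,0,-5,0,0,0,1],[0,0,-9,0,0,0,1],[0,0,-13,0,0,0,1]]]}'
python3 -m handwheel '{"series": [[[-2,0,-1,0,0,0,1],[-6,0,-2,0,0,0,1],[-11,2,-4,0,0,0,1],[-16,5,-6,0,0,0,1],[-21,9,-6,0,0,0,1],[-24,13,-6,0,0,0,1],[-26,17,-6,0,0,0,1],[-27,20,-6,0,0,0,1],[-27,23,-6,0,0,0,1],[-27,24,-6,0,0,0,1],[-27,24,-6,0,0,0,1],[-27,24,-6,0,0,0,1]]]}'
python3 - <<'E'
from h import *
a=eyes.snapshot("top"); b=eyes.snapshot("side")
cv2.imwrite("pics/end_t.png",a["img"][:,:,::-1]); cv2.imwrite("pics/end_s.png",b["img"][:,:,::-1])
for col in HUE:
    m=mask(a["img"],col)
E
```

```text
time: 26.32
tool_pos: [671.8, -90.5, 165.0]
tcp_rot: [180.0, -0.1, -6.5]
ft_force: [0.4, -0.4, 1.0]
finger_gap: 85.6
grip_force: 0.0
time: 27.82
tool_pos: [376.5, -297.6, 222.1]
tcp_rot: [-180.0, -0.0, -6.4]
ft_force: [0.2, -0.0, -1.5]
finger_gap: 85.2
grip_force: 0.0
```

View pics/end_t.png

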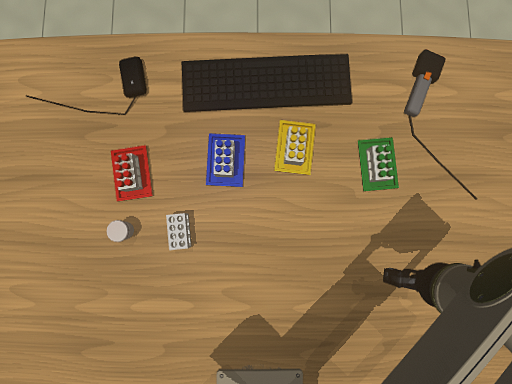

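View pics/end_s.png

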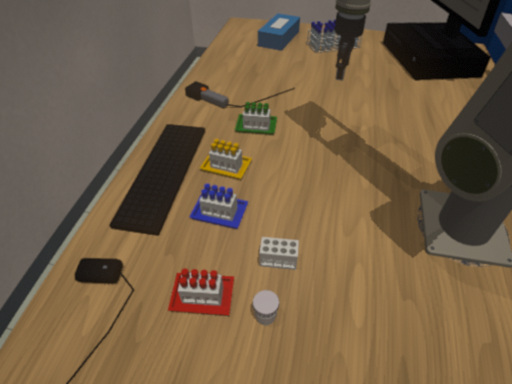

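All four racks stand in their own trays: red (128,173), blue (226,158), yellow (297,146) and green (381,163) in the top view. The empty rack and pot are unmoved and the arm is clear.

```bash
python3 -c "
from bench import r; print(r.hand_in())"
```

```text
the job is handed in; nothing more can be done
None
```

The job is handed in at about 28 s of the 102 s allowed: the final pictures show all four racks upright in their matching trays and the empty rack and pot where they started, but the hand-in gave no verdict.

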